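Hold the sprung lid of a damp box just short of its balance point

ROBOT

A 6-joint arm with a two-finger parallel gripper is mounted at the origin on the work surface. World frame = base frame: x ahead of the robot, y to its left, z up, the work surface at z = 0. Lengths are in m, angles in degrees, forces in N, time in s.
With the tool pointing down it reaches from about 0.35 to 0.875 m from the base axis. Payload 4.2 kg.
Tool frame: the origin (TCP) lies on the front face of the gripper's body, between the roots of the fingers; the fingertips stand 70 mm ahead of it and the grasp point (between the pads) lies 51 mm ahead of it; z points along the fingers, y is the line along which they close (so a half turn about z gives the same grasp; the last joint's range is limited). The gripper opens to 87 mm and grips with 3 to 60 N. Pads are 19 mm wide; open, the fingers measure 117 mm over their backs; the gripper's body (75 mm by 190 mm) begins 51 mm behind the grasp point.
Start: joints at [80.993, 22.042, 0.453, 0, -68.411, -14.817], TCP at [0.252, 0.572, 0.292] pointing down, gripper open.
Joint ranges: [-179.83, 179.83], [-69.29, 118.12], [-61.27, 80.66], [-181.25, 117.63], [-171.15, -9.14], [-177.46, 177.46]. Speed limits (degrees/s): [159.86, 159.86, 180, 180, 180, 180].

INTERFACE

Orientations are given as a 3x3 rotation matrix whose columns are the frame's x, y, z axes.
In Python, from station import r gives the robot as it stands.
- The arm moves only by the shell command python3 -m pendant 'ROWS' [OPENING]. ROWS is JSON, a list of rows, each a list of 2 entries, a list of its own where there are three numbers: the shift along the tool's x, y, z in mm, then the turn, a rotation vector about the tool's x, y, z in rad. A call has 1 to 10 rows; each row is the pose to reach, as a shift and turn from the pose commanded when the call began, along the tool's axes at that moment; what a row does not reach only later rows make up. A row lasts 1/10 s, in which the tool goes at most 50 mm and 8.59 degrees, less where a joint would pass 70% of its speed; a pose out of reach is approached as far as the arm can. A call with a gripper value outside its range is refused whole. OPENING is the opening, from 0 (shut) to 1 (fully open), set as the call begins (- or left out, the last holds). The fingers move at their own pace and stop on an object; the grip force is fixed at half the most. Time passes only in rows, so rows that repeat a pose let the fingers close. It gives the time, the measured TCP pose, the force, the opening and the grip force at its end, in the units of the state.
- r.sense(): the state, without advancing time (a new reading comes with each control period).
- r.capture(name): name is "scene" or "top"; returns a dict with "frame" (384x512x3 uint8, red, green, blue), "vertical_fov" (degrees; the focal length in pixels is half the picture's height over the tangent of half this angle, whatever the lens; pixels are square), "cx", "cy" (the principal point, pixels), "rvec" (rotation vector, rad) and "tvec" (3), from world to camera coordinates, as OpenCV has them. Camera axes: x right, y down, z forward; pixel columns grow to the right and rows downward; lengths in m; the calibration is good to about 2 mm. A picture is of the moment at which its call begins. There is no depth.
- r.finish_job(): hands the job in; it is judged then, once.
The state is a dict: "time_s": time; "joints": joint angles; "joint_velocities": joint speeds; "effort": joint torques, N m; "tcp_pos": TCP position; "ee_rot": TCP orientation; "wrist_force": force on the tool from outside, world axes, zero at the start; "moment": the same for the moment, N m; "gripper_width": opening from 0.0 (shut) to 1.0 (fully open); "gripper_force": force on a finger pad.
Only numpy, scipy, OpenCV 4.12 (cv2) and the standard library are available. Lean on these libraries where they do the work, as an engineer would, in place of code of your own. Each camera call takes 0.05 s, during which the arm holds its last target. There are 200 camera calls.

TASK

The spring hinge of the damp box needs adjusting: take the lid by its steel bar and raise it gently until it is some ten degrees past its balance point, without flinging it open to its stop. Then ease it back and finish while still holding the bar, keeping the lid still about five degrees below the balance point, where it would fall shut if let go. Leave the bowl, the jar and the beaker beside the box where they stand.

Things in the scene. Friction and masses are not known exactly. Their poses are not given: they have to be found in the camera images.
- damp_box: The fixed damp box: a low open wooden chest 200 (x) x 300 (y) x 120 mm high, 12 mm walls, small clay bowls inside, standing on the work surface; its yaw varies. Origin: centre of its underside. Its x axis points from the front (the side with the bar) to the hinge side, away from the robot; y runs along the hinge; z up.
- lid_hinge (a point): Middle of the lid's hinge axis, on the far edge of the box: 108 mm along the box's +x and 130 mm above its underside. The axis runs along the box's y. It does not move. Axes as the box's.
- lid (a joint): Lid angle in rad: 0 closed, level (at the start), growing as the bar rises; stop at 1.35. Lid: 196 x 300 x 18 mm plywood board, plaster slab under it, coil springs on the hinge. Balance point: 0.80 rad (46 degrees): below it the lid falls shut, above it the springs swing it open; no friction holds it. Lifting takes about 1.5 N at the bar, 0.4 N five degrees below balance.
- lid_bar: Lid's handle: level round steel bar, 12 mm thick, 130 mm long, parallel to the hinge, in front of the lid's front edge (42 mm gap), carried at its ends by two 10 mm wide arms on the lid. Origin: middle of the bar, on its axis, 250 mm from the hinge axis and level with it when closed. y along the bar. Free space below. The bar turns freely on its own axis, like a roller.
- bowl: Loose unglazed clay bowl, 110 mm across, 60 mm high, open upwards, standing beside the box. Origin: centre of its underside. Leave it.
- jar: Loose closed grey plastic jar with white cap, 70 mm across, 100 mm high, standing beside the box. Origin: centre of its underside. Leave it.
- beaker: Loose white ceramic beaker, 80 mm across, 90 mm high, standing beside the box. Origin: centre of its underside. Leave it.

How it is judged (in metres and radians):
On the way, in this order (a step that is already met when the one before it is completed fails the run):
1. the lid is raised at least 3 degrees past its balance point (value of joint lid above 0.85 rad and contact force between the fingers and lid_bar above 0.1 N), for 0.1 s.
2. the lid is brought back and held 1 to 10 degrees below its balance point (value of joint lid between 0.62 and 0.78 rad and contact force between the fingers and lid_bar above 0.1 N), for 0.3 s.
At the end, for the whole second after the job is handed in: The fingers hold the lid's bar with the lid still (under 0.05 rad/s) between 0.62 and 0.78 rad, i.e. 1 to 10 degrees below the balance point of 0.80 rad, after having been raised past 0.85 rad; bowl, jar and beaker within 30 mm of where they stood (all of step 2 and velocity of joint lid between -0.05 and 0.05 rad/s and distance of each of bowl, jar, beaker from where it was at the start of the episode below 0.03 m); the arm keeps its last pose, push and grip.
It fails at once if the lid is flung open, close to its stop (value of joint lid above 1.2 rad).
It fails at once if the lid is swung or dropped fast (over 1.5 rad/s) (velocity of joint lid above 1.5 rad/s or velocity of joint lid below -1.5 rad/s).
It fails at once if a bystander is pushed away or tipped (distance of any of bowl, jar, beaker from where it was at the start of the episode above 0.03 m or angle between any of bowl, jar, beaker's own z axis and vertical above 0.4 rad).
It also fails if it takes over 38 s, if anything falls off the work surface, if the arm or the gripper's body presses on something with over 40 N, if the wrist force passes 120 N, or if a joint passes its speed limit or range.

## Working session

There is one attempt and no reset: what is moved stays moved. The work goes in short steps, Python scripts to look and compute and a shell command to move; the robot and the scene stay as the last step left them, time stands still between calls to the robot, and variables do not carry over. Pictures are saved under pics/ and viewed, at most 10 in all, crops included, and the job is handed in when it is done.

```bash
mkdir -p pics; ls
python3 - <<'E'
from station import r
import cv2,json
for n in("scene","top"):
    c=r.capture(n); cv2.imwrite(f"pics/{n}0.png",c["frame"][:,:,::-1]); print({k:v for k,v in c.items() if k!="frame"})
print(r.sense())
E
```

```text
pics
{'vertical_fov': 43.74407373869759, 'cx': 258.9837360723982, 'cy': 184.29371778101833, 'rvec': array([ 2.19880888, -0.18503434,  0.09692384]), 'tvec': array([-0.56970449,  0.17993154,  1.24637364])}
{'vertical_fov': 47.535768255523436, 'cx': 255.24702164236587, 'cy': 197.55054185766772, 'rvec': array([ 2.1533009 , -2.14339446,  0.18174259]), 'tvec': array([0.01360511, 0.62283744, 1.20055911])}
{'time_s': 0.1, 'joints': array([ 8.09950063e+01,  2.20864581e+01,  3.87615673e-01, -2.42990327e-02,
       -6.84114608e+01, -1.48167434e+01]), 'joint_velocities': array([-0.02132118, -0.1003919 ,  0.24907677,  0.01575868, -0.02898252,
        0.06860482]), 'effort': array([-8.11763912e-04, -3.91691208e+01,  1.87935233e+01,  4.23188165e+00,
        1.34876234e-02, -7.20123421e-05]), 'tcp_pos': array([0.2522509 , 0.57139597, 0.29127046]), 'ee_rot': array([[ 9.14743353e-01, -4.04034801e-01, -6.90808564e-04],
       [-4.04035377e-01, -9.14741510e-01, -1.83967199e-03],
       [ 1.11380239e-04,  1.96193883e-03, -9.99998069e-01]]), 'wrist_force': array([-0.72934082, -0.27537493,  0.40238369]), 'moment': array([-0.04361645,  0.03085388,  0.02494796]), 'gripper_force': 0.0, 'gripper_width': 1.0033682660244725}
```

View pics/scene0.png

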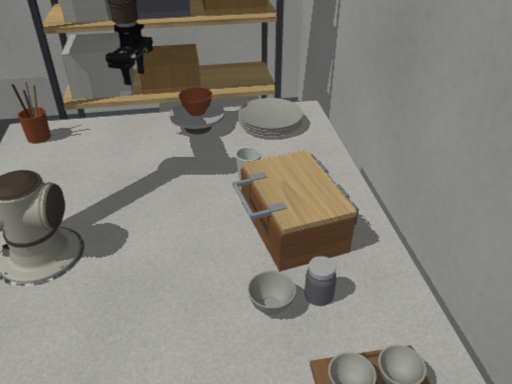

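View pics/top0.png

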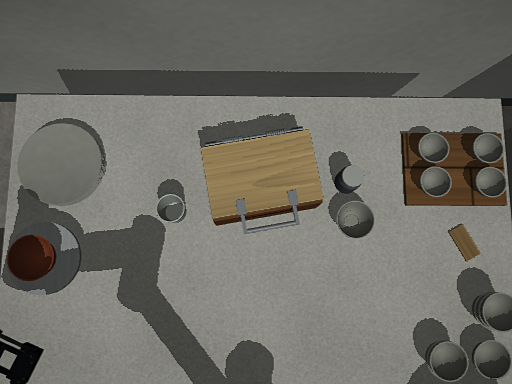

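The scene view shows the closed lid with its bar toward the robot. In the top view the bar runs from about (245,231) to (298,222), the beaker is at (171,208), the bowl at (355,219) and the jar at (348,178). I'll zoom in on the bar.

```bash
cat > h.py <<'E'
import numpy as np,cv2
def cam(c):
    f=c["frame"].shape[0]/2/np.tan(np.radians(c["vertical_fov"]/2))
    return np.array([[f,0,c["cx"]],[0,f,c["cy"]],[0,0,1]]),cv2.Rodrigues(c["rvec"])[0],c["tvec"]
def ray(c,uv,z):
    K,R,t=cam(c); d=R.T@np.linalg.solve(K,[*uv,1]); o=-R.T@t
    return o+d*(z-o[2])/d[2]
def proj(c,P):
    K,R,t=cam(c); return cv2.projectPoints(np.array(P,float).reshape(-1,3),c["rvec"],c["tvec"],K,None)[0][:,0]
E
python3 - <<'E'
from station import r
from h import *
c=r.capture("top")
im=cv2.resize(c["frame"][120:245,195:330,::-1],None,fx=5,fy=4.8*5/4.8,interpolation=cv2.INTER_CUBIC)[:600]
im=cv2.resize(c["frame"][122:242,195:330,::-1],None,fx=5,fy=5,interpolation=cv2.INTER_CUBIC)
cv2.imwrite("pics/z.png",im)
for n,uv,z in [("c1",(202,147),.139),("c2",(309,129),.139),("c3",(322,201),.139),("c4",(213,219),.139),("b1",(245,231),.13),("b2",(298,222),.13),("beaker",(171,208),.09),("bowl",(355,219),.06),("jar",(348,178),.1)]: print(n,ray(c,uv,z).round(3))
E
```

```text
c1 [0.746 0.162 0.139]
c2 [ 0.798 -0.128  0.139]
c3 [ 0.6   -0.159  0.139]
c4 [0.551 0.129 0.139]
b1 [0.521 0.044 0.13 ]
b2 [ 0.545 -0.096  0.13 ]
beaker [0.586 0.248 0.09 ]
bowl [ 0.561 -0.265  0.06 ]
jar [ 0.671 -0.24   0.1  ]
```

View pics/z.png

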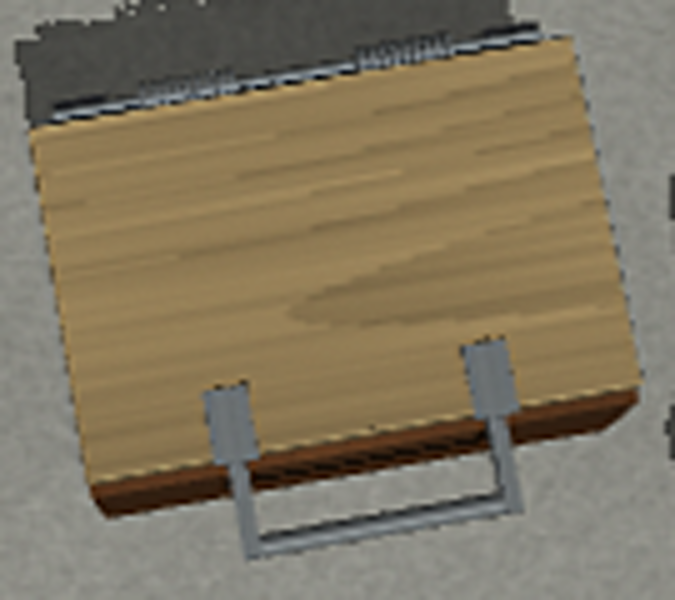

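The zoom shows the bar centreline from about (246,231.8) to (298,222). That gives a bar middle near (0.532,-0.025,0.13) and a box yaw of about 9.9°. Next I move above it with the tool down, its x axis along the bar and the fingers partly open.

```bash
python3 -m pendant '[[[20,17,0],[0,0,0.05]],[[55,48,0],[0,0,0.13]],[[92,80,0],[0,0,0.23]],[[129,112,0],[0,0,0.33]],[[166,144,0],[0,0,0.43]],[[203,176,0],[0,0,0.53]],[[240,208,0],[0,0,0.63]],[[277,240,0],[0,0,0.73]],[[314,272,0],[0,0,0.83]],[[351,304,0],[0,0,0.93]]]' 0.35
python3 -c "
from station import r
from h import *
s=r.sense();R=s['ee_rot'];a=np.radians(9.9)
print(R.round(3), R.T@(np.array([.532,-.025,.29])-s['tcp_pos']),s['time_s'])
X=np.array([np.sin(a),-np.cos(a),0]);Z=np.array([0,0,-1.]);G=np.c_[X,np.cross(Z,X),Z]
print(cv2.Rodrigues(R.T@G)[0].T)"
```

```text
time_s: 1.15
tcp_pos: [0.451, 0.1499, 0.2924]
ee_rot: [[0.22, -0.976, 0.0], [-0.976, -0.22, 0.0], [-0.0, -0.0, -1.0]]
wrist_force: [0.7, -0.2, -0.1]
gripper_width: 0.353
gripper_force: 0.0
[[ 0.22  -0.976  0.   ]
 [-0.976 -0.22   0.   ]
 [-0.    -0.    -1.   ]] [ 0.18845024 -0.04062915  0.0023265 ] 1.15
[[-0.0002562   0.00020688  0.04854021]]
```

```bash
python3 -m pendant '[[[36,-8,0],[0,0,0.02]],[[72,-16,0],[0,0,0.04]],[[108,-24,0],[0,0,0.048]],[[144,-32,10],[0,0,0.048]],[[170,-38,25],[0,0,0.048]],[[188,-41,40],[0,0,0.048]],[[188,-41,40],[0,0,0.048]]]' 0.35
python3 -c "
from station import r
from h import *
s=r.sense();R=s['ee_rot'];print(s['tcp_pos'])
c=r.capture('top');a=r.capture('scene')
t=cv2.resize(c['frame'][150:250,210:330,::-1],None,fx=4,fy=4);u=cv2.resize(a['frame'][110:260,210:290,::-1],None,fx=2.667,fy=2.667)[:400]
cv2.imwrite('pics/m.png',np.hstack([t,u[:400]]))
for n,q in(('top',c),('scene',a)):
  print(n,proj(q,[[.532,-.025,.13],s['tcp_pos']+R@[0,0,.07]]).round(1))
"
```

```text
time_s: 1.85
tcp_pos: [0.5318, -0.0242, 0.2495]
ee_rot: [[0.172, -0.985, -0.006], [-0.985, -0.172, -0.001], [-0.0, 0.006, -1.0]]
wrist_force: [-0.5, -0.4, 0.8]
gripper_width: 0.347
gripper_force: 0.0
[ 0.53180079 -0.02415775  0.24950935]
top [[271.3 226.8]
 [272.  225.3]]
scene [[243.  199.1]
 [242.4 183.3]]
```

View pics/m.png

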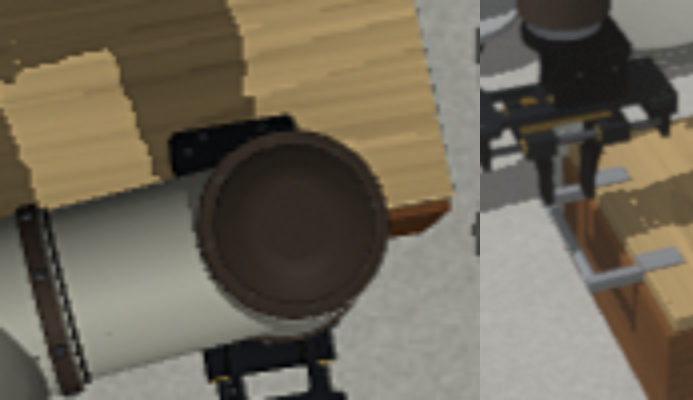

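The bar middle in the scene crop, about (243.7,198), matches the projected (243,199), and the fingers straddle the bar. I'll descend and grip.

```bash
python3 -m pendant '[[[0,0,12],[0,0,0]],[[0,0,26],[0,0,0]],[[0,0,40],[0,0,0]],[[0,0,52],[0,0,0]],[[0,0,61],[0,0,0]],[[0,0,66],[0,0,0]],[[0,0,68],[0,0,0]],[[0,0,68],[0,0,0]]]' 0.35
python3 -m pendant '[[[0,0,0],[0,0,0]],[[0,0,0],[0,0,0]],[[0,0,0],[0,0,0]],[[0,0,0],[0,0,0]],[[0,0,0],[0,0,0]],[[0,0,0],[0,0,0]]]' 0
```

```text
time_s: 2.75
tcp_pos: [0.5328, -0.0222, 0.1843]
ee_rot: [[0.176, -0.984, 0.0], [-0.984, -0.176, -0.0], [0.0, -0.0, -1.0]]
wrist_force: [-0.2, -0.0, 0.5]
gripper_width: 0.352
gripper_force: 0.0
time_s: 3.35
tcp_pos: [0.5322, -0.0224, 0.1844]
ee_rot: [[0.176, -0.984, -0.001], [-0.984, -0.176, -0.0], [0.0, 0.001, -1.0]]
wrist_force: [-2.4, 0.1, 3.1]
gripper_width: 0.123
gripper_force: 30.0
```

```bash
python3 -m pendant '[[[0,0,-2.5],[0,0,0]],[[0,-0.1,-7.5],[0,0,0]],[[0,-0.3,-12.5],[0,0,0]],[[0,-0.6,-17.5],[0,0,0]],[[0,-1,-22.5],[0,0,0]],[[0,-1.5,-27.4],[0,0,0]],[[0,-2.1,-32.4],[0,0,0]],[[0,-2.8,-37.4],[0,0,0]],[[0,-3.6,-42.3],[0,0,0]],[[0,-4.5,-47.2],[0,0,0]]]'
python3 -c "
from math import *
for a in (.19,.38,.58,.77):print([(round(-250*(cos(a)-cos(t)),1),round(-250*(sin(t)-sin(a)),1)) for t in [a+.02*k for k in range(1,11)]])"
```

```text
time_s: 4.35
tcp_pos: [0.5367, -0.0216, 0.2317]
ee_rot: [[0.176, -0.984, -0.001], [-0.984, -0.176, -0.0], [0.0, 0.001, -1.0]]
wrist_force: [-3.6, -1.1, -1.4]
gripper_width: 0.124
gripper_force: 30.0
[(-1.0, -4.9), (-2.1, -9.8), (-3.3, -14.6), (-4.6, -19.5), (-5.9, -24.3), (-7.4, -29.0), (-9.0, -33.8), (-10.7, -38.5), (-12.4, -43.2), (-14.3, -47.8)]
[(-1.9, -4.6), (-3.9, -9.2), (-6.0, -13.8), (-8.2, -18.3), (-10.4, -22.7), (-12.8, -27.1), (-15.2, -31.5), (-17.7, -35.8), (-20.4, -40.1), (-23.1, -44.3)]
[(-2.8, -4.2), (-5.6, -8.3), (-8.6, -12.3), (-11.6, -16.3), (-14.7, -20.2), (-17.9, -24.0), (-21.2, -27.8), (-24.5, -31.6), (-27.9, -35.2), (-31.4, -38.8)]
[(-3.5, -3.6), (-7.1, -7.0), (-10.8, -10.4), (-14.5, -13.8), (-18.3, -17.0), (-22.1, -20.2), (-26.0, -23.3), (-30.0, -26.4), (-34.1, -29.3), (-38.2, -32.2)]
```

```bash
python3 -m pendant '[[[0,-1,-4.9],[0,0,0]],[[0,-2.1,-9.8],[0,0,0]],[[0,-3.3,-14.6],[0,0,0]],[[0,-4.6,-19.5],[0,0,0]],[[0,-5.9,-24.3],[0,0,0]],[[0,-7.4,-29],[0,0,0]],[[0,-9,-33.8],[0,0,0]],[[0,-10.7,-38.5],[0,0,0]],[[0,-12.4,-43.2],[0,0,0]],[[0,-13.4,-45.5],[0,0,0]]]'
python3 -m pendant '[[[0,-1.9,-4.6],[0,0,0]],[[0,-3.9,-9.2],[0,0,0]],[[0,-6,-13.8],[0,0,0]],[[0,-8.2,-18.3],[0,0,0]],[[0,-10.4,-22.7],[0,0,0]],[[0,-12.8,-27.1],[0,0,0]],[[0,-15.2,-31.5],[0,0,0]],[[0,-17.7,-35.8],[0,0,0]],[[0,-20.4,-40.1],[0,0,0]],[[0,-23.1,-44.3],[0,0,0]]]'
python3 -c "
from station import r
from h import *
for n in ('scene','top'):
  c=r.capture(n);print(n,proj(c,r.sense()['tcp_pos']-[0,0,.053]))
  cv2.imwrite('pics/l_%s.png'%n,cv2.resize(c['frame'][60:260,170:370,::-1],None,fx=3,fy=3))
"
```

```text
time_s: 5.35
tcp_pos: [0.55, -0.0191, 0.2778]
ee_rot: [[0.176, -0.984, -0.001], [-0.984, -0.176, -0.0], [0.0, 0.001, -1.0]]
wrist_force: [-6.1, -0.9, 0.5]
gripper_width: 0.127
gripper_force: 30.0
time_s: 6.35
tcp_pos: [0.5731, -0.0149, 0.3227]
ee_rot: [[0.176, -0.984, 0.001], [-0.984, -0.176, 0.0], [0.0, -0.001, -1.0]]
wrist_force: [-6.0, -0.0, 2.4]
gripper_width: 0.125
gripper_force: 30.0
scene [[258.52587803 148.79589397]]
top [[269.98065604 203.88051418]]
```

View pics/l_scene.png

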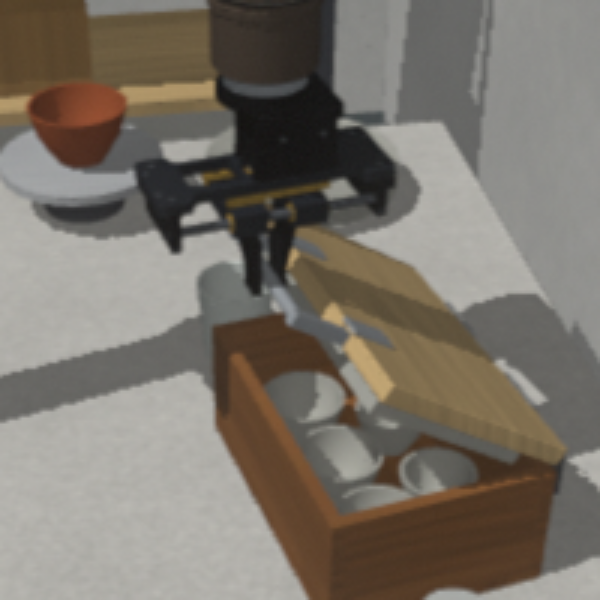

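The crop shows the lid at about 0.58 rad. The bar is between the fingers at crop (275,290), with nothing else touched. I'll keep raising it, a little past the balance point.

```bash
python3 -m pendant '[[[0,-2.8,-4.2],[0,0,0]],[[0,-5.6,-8.3],[0,0,0]],[[0,-8.6,-12.3],[0,0,0]],[[0,-11.6,-16.3],[0,0,0]],[[0,-14.7,-20.2],[0,0,0]],[[0,-17.9,-24],[0,0,0]],[[0,-21.2,-27.8],[0,0,0]],[[0,-24.5,-31.6],[0,0,0]],[[0,-27.9,-35.2],[0,0,0]],[[0,-29.6,-37],[0,0,0]]]'
python3 -m pendant '[[[0,-1.8,-1.8],[0,0,0]],[[0,-5.3,-5.3],[0,0,0]],[[0,-9,-8.7],[0,0,0]],[[0,-12.7,-12.1],[0,0,0]],[[0,-16.4,-15.4],[0,0,0]],[[0,-20.2,-18.6],[0,0,0]],[[0,-24.1,-21.8],[0,0,0]],[[0,-28,-24.9],[0,0,0]],[[0,-32.1,-27.9],[0,0,0]],[[0,-36.2,-30.8],[0,0,0]]]'
```

```text
time_s: 7.45
tcp_pos: [0.6029, -0.0095, 0.3601]
ee_rot: [[0.177, -0.984, 0.003], [-0.984, -0.177, 0.0], [0.0, -0.003, -1.0]]
wrist_force: [-4.8, 1.0, 4.0]
gripper_width: 0.123
gripper_force: 30.0
time_s: 8.45
tcp_pos: [0.639, -0.0029, 0.3909]
ee_rot: [[0.177, -0.984, 0.005], [-0.984, -0.177, 0.001], [-0.0, -0.005, -1.0]]
wrist_force: [-3.3, 2.2, 5.3]
gripper_width: 0.123
gripper_force: 30.0
```

```bash
python3 -m pendant '[[[0,0,0],[0,0,0]],[[0,0,0],[0,0,0]],[[0,0,0],[0,0,0]],[[0,0,0],[0,0,0]]]'
python3 -c "
from station import r
from h import *
a=np.radians(9.9);u=np.array([np.cos(a),np.sin(a),0])
s=r.sense();p=s['tcp_pos']-[0,0,.053];H=np.array([.532,-.0222,.13])+.25*u
d=p-H;print(np.hypot(d@u,d[2]),np.arctan2(d[2],-d@u))
c=r.capture('scene');print(proj(c,p))
cv2.imwrite('pics/m_scene.png',cv2.resize(c['frame'][60:260,170:370,::-1],None,fx=3,fy=3))
"
```

```text
time_s: 8.85
tcp_pos: [0.639, -0.0029, 0.3909]
ee_rot: [[0.177, -0.984, 0.005], [-0.984, -0.177, 0.001], [0.0, -0.005, -1.0]]
wrist_force: [-2.2, 3.2, 4.8]
gripper_width: 0.127
gripper_force: 30.0
0.2514061429469812 0.9738934245610114
[[284.95260513 119.56106836]]
```

View pics/m_scene.png

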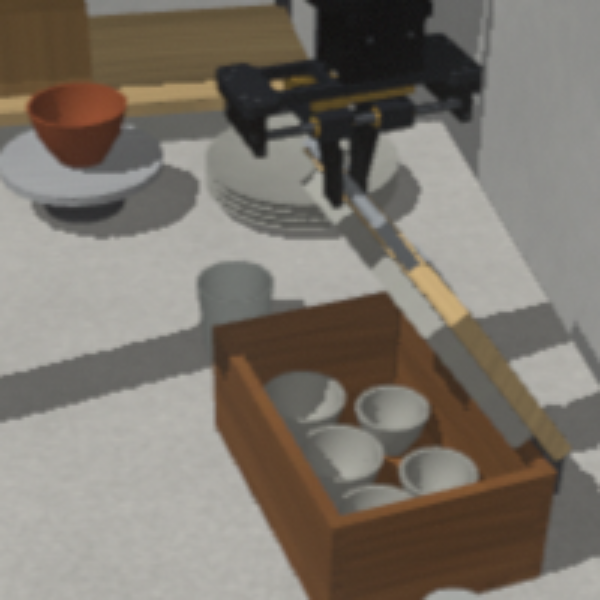

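The lid is at about 0.97 rad, ten degrees past balance, and the bar is still between the fingers at crop (345,180). Now I ease it back to about 0.71.

```bash
python3 -m pendant '[[[0,1.4,1],[0,0,0]],[[0,4.2,3],[0,0,0]],[[0,7.1,5.2],[0,0,0]],[[0,10,7.4],[0,0,0]],[[0,12.9,9.7],[0,0,0]],[[0,15.8,12],[0,0,0]],[[0,18.7,14.4],[0,0,0]],[[0,21.6,16.8],[0,0,0]],[[0,24.5,19.2],[0,0,0]],[[0,27.4,21.7],[0,0,0]]]'
python3 -m pendant '[[[0,2.7,2.5],[0,0,0]],[[0,5.3,5],[0,0,0]],[[0,7.9,7.6],[0,0,0]],[[0,10.5,10.2],[0,0,0]],[[0,13,12.9],[0,0,0]],[[0,15.4,15.5],[0,0,0]],[[0,17.7,18],[0,0,0]],[[0,19.6,20.1],[0,0,0]],[[0,20.6,21.3],[0,0,0]],[[0,20.9,21.6],[0,0,0]]]'
python3 -m pendant '[[[0,0,0],[0,0,0]],[[0,0,0],[0,0,0]],[[0,0,0],[0,0,0]],[[0,0,0],[0,0,0]],[[0,0,0],[0,0,0]],[[0,0,0],[0,0,0]],[[0,0,0],[0,0,0]],[[0,0,0],[0,0,0]]]'
python3 -c "
from station import r
from h import *
a=np.radians(9.9);u=np.array([np.cos(a),np.sin(a),0])
s=r.sense();p=s['tcp_pos']-[0,0,.053];H=np.array([.532,-.0222,.13])+.25*u
d=p-H;print(np.hypot(d@u,d[2]),np.arctan2(d[2],-d@u))
c=r.capture('scene');print(proj(c,p))
cv2.imwrite('pics/n_scene.png',cv2.resize(c['frame'][60:320,170:370,::-1],None,fx=2.3,fy=2.3))
"
```

```text
time_s: 9.9
tcp_pos: [0.611, -0.008, 0.3681]
ee_rot: [[0.177, -0.984, 0.002], [-0.984, -0.177, 0.0], [-0.0, -0.002, -1.0]]
wrist_force: [-4.4, 2.1, 4.5]
gripper_width: 0.124
gripper_force: 30.0
time_s: 10.9
tcp_pos: [0.5897, -0.0119, 0.3451]
ee_rot: [[0.176, -0.984, -0.002], [-0.984, -0.176, 0.0], [-0.0, 0.002, -1.0]]
wrist_force: [-3.9, 1.3, 3.1]
gripper_width: 0.12
gripper_force: 30.0
time_s: 11.7
tcp_pos: [0.5898, -0.0119, 0.3452]
ee_rot: [[0.176, -0.984, -0.002], [-0.984, -0.176, 0.0], [-0.0, 0.002, -1.0]]
wrist_force: [-4.3, 1.6, 4.0]
gripper_width: 0.126
gripper_force: 30.0
0.25081532421656033 0.7033378692268797
[[264.99282851 139.90939353]]
```

View pics/n_scene.png

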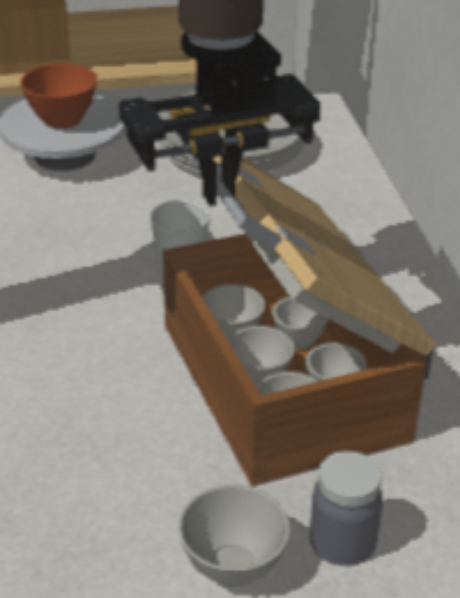

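The lid is at about 0.70 rad and still. The bar is gripped at crop (222,185), and the bowl at (235,530), the jar at (347,510) and the beaker at (180,225) are still standing. Handing in.

```bash
python3 -c "
from station import r
print(r.finish_job())"
```

```text
the job is handed in; nothing more can be done
None
```

I raised the lid by its bar to about 0.97 rad (ten degrees past balance), eased it back, and handed the job in with the bar still gripped and the lid still at about 0.70 rad (five to six degrees below balance); the bowl, jar and beaker still stand where they were, and the hand-in returned no verdict.

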